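# Try the key in the roller-door lock and hold the bolt drawn

## Robot

A 6-joint arm with a two-finger parallel gripper is mounted at the origin on a cart in front of the work surface, level with it; the furniture and walls round the work are solid. World frame = base frame: x ahead of the robot, y to its left, z up, the work surface at z = 0. Lengths are in m, angles in rad, forces in N, time in s.
With the tool pointing down it reaches from about 0.35 to 0.85 m from the base axis. Payload 8.1 kg.
Tool frame: the origin (TCP) lies at the very end of the fingers, on their centre line; the grasp point (between the pads) lies 19 mm behind it; z points along the fingers, y is the line along which they close (so a half turn about z gives the same grasp; the last joint's range is limited). The gripper opens to 93 mm and grips with 3 to 60 N. Pads are 15 mm wide; open, the fingers measure 128 mm over their backs; the gripper's body (75 mm by 188 mm) begins 65 mm behind the grasp point.
Start: joints at [1.025, 0.13, 1.488, -0, 1.523, -0.085], TCP at [0.267, 0.537, 0.219] pointing down, gripper open.
Joint ranges: [-2.96, 2.96], [-0.89, 2.26], [0.02, 2.5], [-1.34, 4.48], [0, 2.73], [-2.66, 2.66]. Speed limits (rad/s): [2.39, 2.39, 2.79, 3.14, 3.14, 3.14].

## Interface

Orientations are given as a rotation vector (axis times angle).
In Python, from plant import read_state, eyes, workorder gives the robot as it stands. The module is installed in compiled form; this text tells all that it offers.
- The arm moves only by the tool play_rows, never from a script. Its argument "targets" is one flat list of numbers, 4 for each row, row after row: the shift along the tool's x, y, z in cm, then the turn about the tool's z in degrees. In form: [dx, dy, dz, roll, dx, dy, dz, roll, ...]. A call has 1 to 8 rows; each row is the pose to reach, as a shift and turn from the pose commanded when the call began, along the tool's axes at that moment; what a row does not reach only later rows make up. A row lasts 1/12 s, in which the tool goes at most 41.7 mm and 7.16 degrees, less where a joint would pass 70% of its speed; a pose out of reach is approached as far as the arm can. A call with a gripper value outside its range is refused whole. "grip" is the finger opening in cm, from 0 to 9.3, set as the call begins (left out, the last holds). The fingers move at their own pace and stop on an object; "grip_force" is the grip in N (left out, the last holds). Time passes only in rows, so rows that repeat a pose let the fingers close. It gives the time, the measured TCP pose, the force, the opening and the grip force at its end, in the units of the state.
- read_state(): the state, without advancing time (a new reading comes with each control period).
- eyes.read_camera(name): name is "side" or "top"; returns a dict with "image" (384x512x3 uint8, red, green, blue), "vfov" (degrees; the focal length in pixels is half the picture's height over the tangent of half this angle, whatever the lens; pixels are square), "cx", "cy" (the principal point, pixels), "k1" (the pictures are not rectified: a ray, as slopes to the right and down, at radius r is drawn at 1 + k1 r^2 times it, then the intrinsics apply), "cam_to_world" (4x4, takes a point from camera to world coordinates). Camera axes: x right, y up, looking along -z (the intrinsics and any distortion apply to the point x, -y, -z); pixel columns grow to the right and rows downward; lengths in m; the calibration is good to about 2 mm. A picture is of the moment at which its call begins. There is no depth.
- workorder.close_job(): hands the job in; it is judged then, once.
The state is a dict: "t": time; "q": joint angles; "dq": joint speeds; "joint_torque": joint torques, N m; "tool_pos": TCP position; "orientation": TCP orientation; "force": force on the tool from outside, world axes, zero at the start; "wrist_torque": the same for the moment, N m; "opening": finger opening in m; "gripper_force": force on a finger pad.
Only numpy, scipy, OpenCV 4.12 (cv2) and the standard library are available. Lean on these libraries where they do the work, as an engineer would, in place of code of your own. Each camera call takes 0.05 s, during which the arm holds its last target. There are 200 camera calls.

## Task

Try out the re-pinned roller-door lock on the bench: take the blue-headed key from its wooden block, work its blade down into the lock's keyway past the sticky pins until the collar is fully home on the plug, and only then turn it a quarter turn clockwise (seen from above) to the stop, so that the bolt draws in. The plug is sprung and would turn back, so finish while still gripping the key and holding it turned and fully home; do not let go. Leave the jar, oil can, tape roll and tape measure where they are.

Things in the scene. Friction and masses are not known exactly. Their poses are not given: they have to be found in the camera images.
- key_head (a point): Centre of the key's flat blue head: 36 mm wide (key x), 12 mm thick (y), 38 mm high; take it by the flat sides. It starts upright in the slotted wooden block; z points up, out of the head. Below the head a round steel collar, 24 mm across, 11 mm high, its underside 30 mm below this point, then the steel blade. Half a turn about z makes no difference. About 120 g
- key_tip (a point): Centre of the end of the key's flat steel blade, 60 mm below key_head; axes as key_head. The blade is 18 mm wide (x), 6 mm thick (y) and reaches 30 mm below the collar; its last 4 mm taper to 13 x 4 mm
- key_block: Fixed block of brown wood, 60 mm (x) x 84 mm (y), 40 mm high, origin at the centre of its underside. A slot in its top, 21.5 mm (x) x 9.5 mm (y), 35 mm deep, holds the key's blade; the collar rests on its top
- keyway (a point): Centre of the keyway's mouth in the steel plug, 52 mm above the bench; turns with the plug. Keyway 20.5 mm long (x), 8.5 mm wide (y), 38 mm deep, 2 mm lead-in; z points up, out of it. The blade has 1.25 mm play each side. Two sticky pins, 12 and 20 mm down, stick out 3 mm from its +y and -y walls. Key fully home: collar on the plug's face, blade end 30 mm below this point
- pin_a (a joint): How far the upper pin (12 mm down, +y wall) is pushed back, m: 0 to 0.0045. Spring and friction: a pin yields sideways to some 13 N. Pushed straight down, the key sticks at each pin and needs 10 to 20 N; less if it is moved to and fro by about 1 mm along the keyway's y (or rocked a little) while pushed
- pin_b (a joint): The same for the lower pin (20 mm down, -y wall)
- lock: Grey lock case, 76 mm (x) x 88 mm (y), the plug in its top face inside a brass ring 45 mm across, screwed on a plywood board 120 x 104 x 12 mm that is fixed to the bench. Origin under the centre of the board, straight below the keyway. The brass bolt sticks out of its +y side. The keyway's x is parallel to the case's x while the plug is unturned
- lock_plug (a joint): Turn of the plug, rad: 0 as found (rest stop), growing clockwise seen from above, other stop at 1.57. A spring turns it back: 0.06 Nm at 0, 0.15 Nm at 1.57. Because of the play the plug follows 0.1 to 0.25 rad behind the key, so the key goes that much beyond a quarter turn to reach the stop
- lock_bolt (a joint): How far the bolt is drawn into the case, m: 0 out (16 mm stick out), 0.016 fully in; coupled to the plug, 10.2 mm per rad
- jar_nuts: clear screw-top jar of nuts with a dark blue lid, 68 x 68 x 95 mm, loose; origin at the centre of its underside
- oil_can: grey metal pump oil can with a long bent spout, 64 x 103 x 152 mm, loose; origin at the centre of its underside
- electrical_tape: black roll of tape lying flat, 58 x 56 x 19 mm, loose; origin at the centre of its underside
- tape_measure: yellow and black tape measure, 38 x 89 x 62 mm, loose; origin at the centre of its underside
Things that resemble listed ones, but are neither listed nor needed, are in the scene too. Leave any orange or pink look-alike of the key_block alone.

How it is judged:
By the outcome, as a careful person would: the job done as asked, in the order asked, and still so for the second after the job is handed in, while the arm keeps its last pose, push and grip.
It also fails if it takes over 45 s, if anything falls off the work surface, if the arm or the gripper's body presses on something with over 40 N, if the wrist force passes 120 N, or if a joint passes its speed limit or range.

## Working session

There is one attempt and no reset: what is moved stays moved. The work goes in short steps, Python scripts to look and compute and a tool call to move; the robot and the scene stay as the last step left them, time stands still between calls to the robot, and variables do not carry over. Pictures are saved under pics/ and viewed, at most 10 in all, crops included, and the job is handed in when it is done.

Besides the shell and the picture viewer there is one more tool, called after "Emit:" in YAML: its name, and indented under it one key for each argument. play_rows: Moves the arm, as the interface text tells. Its arguments: {"type":"object","properties":{"targets":{"type":"array"},"grip":{"type":"number"},"grip_force":{"type":"number"}},"required":["targets"]}

```bash
mkdir -p pics; cat > h.py <<'E'
import numpy as np, cv2
from plant import read_state, eyes, workorder
def cam(n):
    c=eyes.read_camera(n); c['f']=c['image'].shape[0]/2/np.tan(np.radians(c['vfov'])/2); return c
def ray(c,u,v):
    K=np.array([[c['f'],0,c['cx']],[0,c['f'],c['cy']],[0,0,1.]])
    p=cv2.undistortPoints(np.array([[[u,v]]],float),K,np.array([c['k1'],0,0,0.]))[0,0]
    M=np.array(c['cam_to_world']); d=M[:3,:3]@np.array([p[0],-p[1],-1]); return M[:3,3],d/np.linalg.norm(d)
def onz(c,u,v,z):
    o,d=ray(c,u,v); return o+d*(z-o[2])/d[2]
def save(n,im,s=1):
    cv2.imwrite('pics/'+n+'.png',cv2.resize(im[:,:,::-1],None,fx=s,fy=s,interpolation=cv2.INTER_CUBIC))
E
python3 - <<'E'
from h import *
for n in('top','side'):
    c=cam(n); save(n+'0',c['image'],1.5); print(n,c['f'],c['k1'],np.round(c['cam_to_world'],3).tolist())
print(read_state())
E
```

```text
top 417.85263401820515 -0.07527443598693445 [[0.001, 0.99, -0.142, 0.416], [-0.999, -0.005, -0.041, 0.154], [-0.041, 0.142, 0.989, 0.94], [0.0, 0.0, 0.0, 1.0]]
side 383.7082152814217 -0.03971670849643116 [[-0.791, 0.531, -0.303, 0.275], [-0.611, -0.682, 0.402, 0.55], [0.007, 0.503, 0.864, 0.853], [0.0, 0.0, 0.0, 1.0]]
{'t': 0.1, 'q': array([ 1.02462566e+00,  1.31059931e-01,  1.48914126e+00,  2.84972840e-06,
        1.52299304e+00, -8.54168979e-02]), 'dq': array([-0.00234482, -0.00161137, -0.00445296, -0.00168412,  0.00116232,
        0.00141371]), 'joint_torque': array([ 1.54389977e-04, -5.61341214e+01, -4.93096197e+01,  7.68902223e-02,
        2.91452726e-02,  6.37003154e-06]), 'tool_pos': array([0.26650378, 0.53701143, 0.21772369]), 'orientation': array([-7.17251111e-01, -3.05810522e+00,  2.38957822e-03]), 'force': array([-0.39066739,  0.2927764 ,  0.28104871]), 'wrist_torque': array([ 0.00687729,  0.00555353, -0.07136082]), 'gripper_force': 0.0, 'opening': 0.09292047974394053}
```

View pics/top0.png

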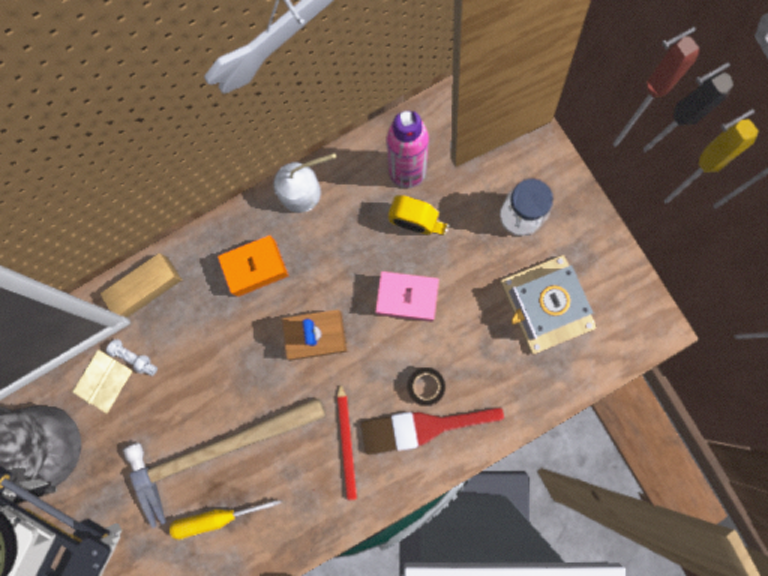

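View pics/side0.png

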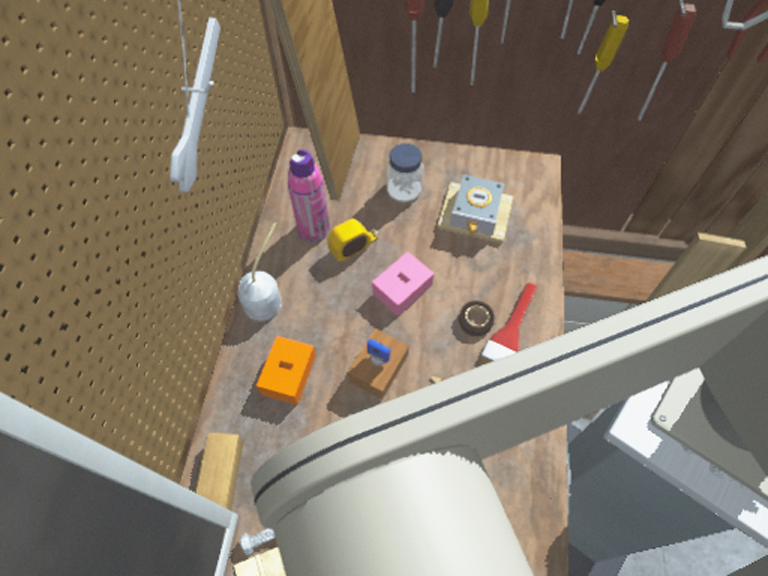

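```bash
python3 - <<'E'
from h import *
T=cam('top');S=cam('side')
def crop(c,u,v,r=28,s=7):
    im=c['image'][int(v-r):int(v+r),int(u-r):int(u+r)]; return cv2.resize(im,(r*2*s,r*2*s),interpolation=cv2.INTER_CUBIC)
m=np.vstack([np.hstack([crop(T,208,222),crop(T,367,200)]),np.hstack([crop(S,252,240),crop(S,319,136)])])
m=cv2.resize(m,(600,600)); save('crops',m)
for n,c in(('top',T),('side',S)):
    h=cv2.cvtColor(c['image'],cv2.COLOR_RGB2HSV)
    b=cv2.inRange(h,(105,150,60),(125,255,255))
    k,l,st,ce=cv2.connectedComponentsWithStats(b)
    for i in range(1,k):
        if st[i,4]>15: print(n,'blue',st[i],ce[i])
    br=cv2.inRange(h,(5,90,60),(18,220,190))
E
```

```text
top blue [202 213   9  17 103] [205.77669903 221.0776699 ]
side blue [245 227  14   9  51] [252.         230.74509804]
```

View pics/crops.png

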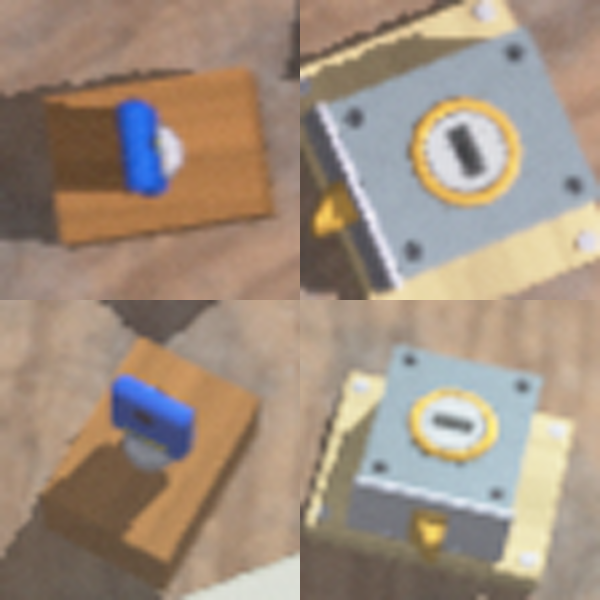

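Top crops show the blue key in the brown block (top px 206,221; the orange block at 168,176 and pink block at 272,197 are empty look-alikes), and the lock with a brass ring at top px ≈(426/… → 370,200), bolt to the lower left.

```bash
python3 - <<'E'
from h import *
T=cam('top');S=cam('side')
P=lambda c,o,uv,z: onz(c,o[0]+uv[0]/5.357-.5,o[1]+uv[1]/5.357-.5,z)
# block corners
q=np.array([P(T,(180,194),p,.04) for p in((45,95),(252,68),(272,212),(65,243))])
print('block',q.round(4).tolist(),q.mean(0))
ys=[q[0]-q[1],q[3]-q[2]]; xs=[q[1]-q[2],q[0]-q[3]]
for v in ys: print('y',np.linalg.norm(v),np.degrees(np.arctan2(v[1],v[0]))-90)
for v in xs: print('x',np.linalg.norm(v),np.degrees(np.arctan2(v[1],v[0])))
# head top spine ends (top view)
for p in((136,105),(152,190),(144,148)): print('head',P(T,(180,194),p,.089))
q=np.array([P(S,(224,212),p,.04) for p in((142,338),(260,402),(165,562),(40,495))]);print('blockS',q.round(4).tolist(),q.mean(0))
print('headS top edge',[P(S,(224,212),p,.089).round(4) for p in((122,380),(190,412))])
def ringfit(c,u,v,tag):
    h=cv2.cvtColor(c['image'],cv2.COLOR_RGB2HSV); m=cv2.inRange(h,(12,150,120),(28,255,255))
    k,l,st,ce=cv2.connectedComponentsWithStats(m)
    for i in range(1,k):
        if st[i,4]>30 and np.hypot(*(ce[i]-(u,v)))<25:
            cn=max(cv2.findContours((l==i).astype(np.uint8),0,1)[0],key=len)
            e=cv2.fitEllipse(cn); print(tag,st[i],e,onz(c,*e[0],.052))
ringfit(T,370,200,'T');ringfit(S,319,131,'S')
print('slot T',[P(T,(339,172),p,.052).round(4) for p in((455,127),(476,175),(466,151))])
print('slot S',[P(S,(291,108),(p[0]-300,p[1]-300),.052).round(4) for p in((733-300,418),(772-300,427))] )
print('slot S',[P(S,(291,108),(p[0]-300,p[1]-300),.052).round(4) for p in((433,418),(473,427))] )
a=[P(T,(339,172),p,.052) for p in((322,105),(397,287))];d=a[0]-a[1];print('case edge ang',np.degrees(np.arctan2(d[1],d[0])),np.linalg.norm(d))
a=[P(S,(291,108),(p[0]-300,p[1]-300),.052) for p in((358,480),(512,518))];d=a[0]-a[1];print('case edge ang S',np.degrees(np.arctan2(d[1],d[0])),np.linalg.norm(d))
s=read_state();from scipy.spatial.transform import Rotation as R
print(R.from_rotvec(s['orientation']).as_matrix().round(3))
E
```

```text
block [[0.5107, 0.3348, 0.04], [0.5215, 0.2502, 0.04], [0.4631, 0.2415, 0.04], [0.4506, 0.3254, 0.04]] [0.48644579 0.28796552 0.04      ]
y 0.08535244430041128 7.245295707839134
y 0.08476495325105232 8.475719321597296
x 0.059014842306425036 8.41011527952905
x 0.06084965787519975 8.946746896984418
head [0.50154654 0.28953088 0.089     ]
head [0.46889938 0.28283705 0.089     ]
head [0.48498758 0.28616897 0.089     ]
blockS [[0.4374, 0.3586, 0.04], [0.3842, 0.3503, 0.04], [0.376, 0.4223, 0.04], [0.43, 0.4321, 0.04]] [0.40690223 0.39081502 0.04      ]
headS top edge [array([0.4236, 0.3874, 0.089 ]), array([0.396 , 0.3813, 0.089 ])]
slot T [array([ 0.5417, -0.1729,  0.052 ]), array([ 0.5223, -0.1803,  0.052 ]), array([ 0.532 , -0.1768,  0.052 ])]
slot S [array([ 0.5412, -0.0521,  0.052 ]), array([ 0.5229, -0.0593,  0.052 ])]
slot S [array([ 0.5412, -0.0521,  0.052 ]), array([ 0.5225, -0.0596,  0.052 ])]
case edge ang 19.924761748325626 0.077554110176043
case edge ang S 20.76165807361194 0.07603729095528411
[[-0.896  0.445 -0.   ]
 [ 0.445  0.896 -0.001]
 [ 0.    -0.001 -1.   ]]
```

```bash
python3 - <<'E'
from h import *
T=cam('top');S=cam('side')
for c in(T,S): print({k:c[k] for k in('cx','cy','k1','vfov','f')})
P=lambda c,o,uv,z: onz(c,o[0]+uv[0]/5.357-.5,o[1]+uv[1]/5.357-.5,z)
q=np.array([P(S,(224,212),(a,b-300),.04) for a,b in((142,338),(260,402),(165,562),(40,495))]);print('blockS',q.round(4).tolist(),q.mean(0))
print('headS',[P(S,(224,212),(a,b-300),.089).round(4) for a,b in((122,380),(190,412))])
print('plugS',P(S,(291,108),(153,123),.052))
print('raw',onz(S,320,131,.052),onz(T,370,200,.052),S['image'].shape)
import cv2
def proj(c,p):
    M=np.linalg.inv(c['cam_to_world']);x=M[:3,:3]@p+M[:3,3];a=np.array([x[0],-x[1]])/-x[2];a*=1+c['k1']*(a@a);return c['f']*a+(c['cx'],c['cy'])
print(proj(S,np.array([.532,-.177,.052])),proj(S,np.array([.485,.286,.089])),proj(T,np.array([.532,-.177,.052])))
E
```

```text
{'cx': 253.86372451435307, 'cy': 195.42237508505113, 'k1': -0.07527443598693445, 'vfov': 49.3568182253396, 'f': np.float64(417.85263401820515)}
{'cx': 258.07568790833267, 'cy': 185.78724251672807, 'k1': -0.03971670849643116, 'vfov': 53.16495277333362, 'f': np.float64(383.7082152814217)}
blockS [[0.5203, 0.2537, 0.04], [0.4616, 0.2464, 0.04], [0.4498, 0.3277, 0.04], [0.509, 0.3367, 0.04]] [0.48517842 0.29110955 0.04      ]
headS [array([0.5002, 0.2912, 0.089 ]), array([0.4699, 0.2854, 0.089 ])]
plugS [ 0.5316994  -0.05557569  0.052     ]
raw [ 0.52875346 -0.05559615  0.052     ] [ 0.53193073 -0.05770984  0.052     ] (384, 512, 3)
[342.78107874 103.25429544] [253.28615619 228.65334317] [425.58786784 199.67047741]
```

Emit:
play_rows:
  targets: [-4,-1.6,1,-5,-8,-3.3,2.5,-10,-12,-5,4,-16,-16,-6.6,5.5,-22,-20,-8.3,7,-28,-24,-9.9,8,-33,-28,-11.6,8.5,-37.5,-30.7,-12.7,8.8,-37.5]
  grip: 6

```text
t: 1.07
tool_pos: [0.4783, 0.2939, 0.1312]
orientation: [0.312, -3.125, 0.0]
force: [0.5, 0.8, -0.3]
opening: 0.0602
gripper_force: 0.0
```

Emit:
play_rows:
  targets: [0,0,0,0,0,0,0,0]

```text
t: 1.23
tool_pos: [0.4789, 0.2937, 0.1317]
orientation: [0.297, -3.127, 0.001]
force: [0.1, -0.0, -0.1]
opening: 0.06
gripper_force: 0.0
```

```bash
python3 - <<'E'
from h import *
from scipy.spatial.transform import Rotation as R
T=cam('top');S=cam('side')
s=read_state();print(s['tool_pos'],s['q'],s['force']);print(R.from_rotvec(s['orientation']).as_matrix().round(4))
a=cv2.resize(T['image'][150:270,150:290],None,fx=2.8,fy=2.8,interpolation=2);b=cv2.resize(S['image'][170:290,180:320],None,fx=2.8,fy=2.8,interpolation=2)
save('k2',np.hstack([a,b]))
# lock slot darkness centroid and brass ring, both views, refined
for n,c,u,v in(('T',T,370,200),('S',S,320,131)):
    h=cv2.cvtColor(c['image'],cv2.COLOR_RGB2HSV); m=np.zeros(h.shape[:2],np.uint8); 
    m[int(v)-15:int(v)+16,int(u)-15:int(u)+16]=cv2.inRange(h,(8,110,90),(32,255,255))[int(v)-15:int(v)+16,int(u)-15:int(u)+16]
    k,l,st,ce=cv2.connectedComponentsWithStats(m);i=1+st[1:,4].argmax()
    cn=max(cv2.findContours((l==i).astype(np.uint8),0,1)[0],key=len);e=cv2.fitEllipse(cn);print(n,st[i],e,onz(c,*e[0],.052))
    g=cv2.cvtColor(c['image'],cv2.COLOR_RGB2GRAY).astype(float);r=6;w=g[int(v)-r:int(v)+r+1,int(u)-r:int(u)+r+1];w=np.clip(170-w,0,None)
    Y,X=np.mgrid[int(v)-r:int(v)+r+1,int(u)-r:int(u)+r+1];mu=np.array([(w*X).sum(),(w*Y).sum()])/w.sum()
    pts=np.array([onz(c,x,y,.052)[:2] for x,y in zip(X.ravel(),Y.ravel())]);ww=w.ravel()/w.sum();mm=ww@pts
    C=(pts-mm).T@((pts-mm)*ww[:,None]);E,V=np.linalg.eigh(C);print(n,'slot',mu,mm,np.degrees(np.arctan2(V[1,1],V[0,1])),np.sqrt(E*12))
E
```

```text
[0.4776274  0.29605485 0.13224648] [ 4.63314286e-01  8.50758993e-02  1.69676755e+00  5.00063092e-04
  1.35973616e+00 -1.30045468e+00] [ 0.35365138 -0.63220033 -0.13196165]
[[-9.815e-01 -1.917e-01 -2.000e-04]
 [-1.917e-01  9.815e-01  4.000e-04]
 [ 1.000e-04  5.000e-04 -1.000e+00]]
T [360 190  20  20 106] ((369.2409362792969, 199.87936401367188), (18.541824340820312, 19.19162368774414), 128.0418701171875) [ 0.5321987  -0.05609897  0.052     ]
T slot [369.49929329 199.72932862] [ 0.53252282 -0.05666233] -156.98233357906796 [0.00819165 0.01953433]Traceback (most recent call last):
  File "<stdin>", line 11, in <module>
ValueError: attempt to get argmax of an empty sequence
```

View pics/k2.png

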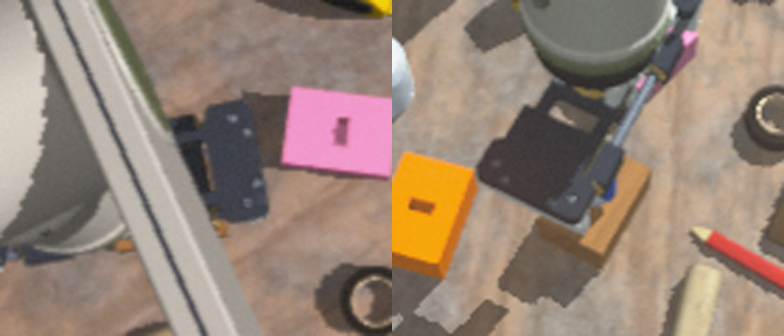

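```bash
python3 - <<'E'
from h import *
for i in range(4): print(read_state()['tool_pos'].round(4),read_state()['t'])
for i in range(4):
    T=cam('top'); s=read_state(); print(s['tool_pos'].round(4),s['t'],s['q'].round(4))
P=lambda c,o,uv,z: onz(c,o[0]+(uv[0]-300)/5.357-.5,o[1]+uv[1]/5.357-.5,z)
for e in(((322,105),(397,287)),((520,28),(602,200)),((322,105),(520,28)),((455,127),(476,175))):
    a=[P(T,(339,172),p,.052) for p in e];d=a[0]-a[1];print(np.degrees(np.arctan2(d[1],d[0])),np.linalg.norm(d))
E
```

```text
[0.4776 0.2961 0.1322] 1.3333
[0.4776 0.2961 0.1322] 1.3333
[0.4776 0.2961 0.1322] 1.3333
[0.4776 0.2961 0.1322] 1.3333
[0.4773 0.2966 0.1324] 1.3833 [ 4.6440e-01  8.4800e-02  1.6968e+00  4.0000e-04  1.3598e+00 -1.3006e+00]
[0.4772 0.2969 0.1325] 1.4333 [ 4.6510e-01  8.4700e-02  1.6968e+00  4.0000e-04  1.3597e+00 -1.3008e+00]
[0.4771 0.297  0.1325] 1.4833 [ 4.6540e-01  8.4600e-02  1.6968e+00  2.0000e-04  1.3596e+00 -1.3010e+00]
[0.4771 0.297  0.1325] 1.5333 [ 4.6540e-01  8.4700e-02  1.6968e+00  2.0000e-04  1.3596e+00 -1.3011e+00]
20.70443169351069 0.0778850344598801
23.14052973054781 0.07567504315578831
110.97780138366679 0.08616189086370056
21.572382601041742 0.020774054659423474
```

Emit:
play_rows:
  targets: [-0.3,-0.6,0.5,0,-0.6,-1.1,1.5,0,-0.6,-1.1,3,0,-0.6,-1.1,4.5,0,-0.6,-1.1,6,0,-0.6,-1.1,7,0,-0.6,-1.1,7.6,0,-0.6,-1.1,7.6,0]

```text
t: 2.2
tool_pos: [0.4846, 0.2854, 0.054]
orientation: [0.304, -3.124, 0.002]
force: [-0.6, -0.1, -0.4]
opening: 0.0603
gripper_force: 0.0
```

Emit:
play_rows:
  targets: [0,0,0,0,0,0,0,0]

```text
t: 2.37
tool_pos: [0.4865, 0.2864, 0.057]
orientation: [-0.304, 3.126, 0.001]
force: [-0.6, -0.8, -0.3]
opening: 0.0602
gripper_force: 0.0
```

```bash
python3 - <<'E'
from h import *
T=cam('top');S=cam('side')
s=read_state();print(s['tool_pos'],s['force'],s['t'])
a=cv2.resize(T['image'][180:260,160:260],None,fx=4,fy=4,interpolation=2);b=cv2.resize(S['image'][190:270,200:300],None,fx=4,fy=4,interpolation=2)
save('k3',np.hstack([a,b]))
E
```

```text
[0.48660865 0.28645708 0.05724104] [-0.45776662  0.38213442 -0.21032311] 2.4667
```

View pics/k3.png

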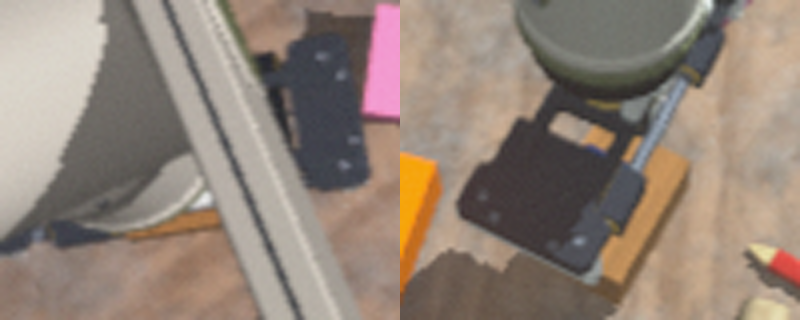

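Emit:
play_rows:
  targets: [0,0,0,0,0,0,0,0,0,0,0,0,0,0,0,0,0,0,0,0,0,0,0,0,0,0,0,0,0,0,0,0]
  grip: 0.6
  grip_force: 15

```text
t: 3.13
tool_pos: [0.4857, 0.2868, 0.0562]
orientation: [-0.304, 3.127, 0.002]
force: [-1.8, 8.8, -4.1]
opening: 0.0131
gripper_force: 14.7
```

Emit:
play_rows:
  targets: [0,0,0,0,0,0,0,0,0,0,0,0,0,0,0,0]
  grip_force: 50

```text
t: 3.47
tool_pos: [0.4853, 0.2882, 0.0561]
orientation: [0.304, -3.127, -0.006]
force: [-1.4, 9.9, -3.0]
opening: 0.0117
gripper_force: 49.9
```

```bash
python3 -c "
from h import *
s=read_state();print({k:s[k] for k in('t','tool_pos','orientation','force','wrist_torque','opening','gripper_force')})"
```

```text
{'t': 3.4667, 'tool_pos': array([0.48532235, 0.28819133, 0.05610866]), 'orientation': array([ 0.30422567, -3.12681524, -0.00550961]), 'force': array([-1.39836679,  9.93319089, -2.95307269]), 'wrist_torque': array([ 2.06998326,  0.26077044, -0.04094257]), 'opening': 0.011741519024967687, 'gripper_force': 49.905080795288086}
```

Emit:
play_rows:
  targets: [0,0.15,0,0,0,0.15,-0.5,0,0,0.15,-1.5,0,0,0.15,-3,0,0,0.15,-5,0,0,0.15,-7,0,0,0.15,-7.5,0,0,0.15,-7.5,0]

```text
t: 4.13
tool_pos: [0.4869, 0.288, 0.1332]
orientation: [-0.303, 3.123, 0.002]
force: [0.4, 0.3, -0.8]
opening: 0.0116
gripper_force: 50.0
```

Emit:
play_rows:
  targets: [0,0,0,0,0,0,0,0,0,0,0,0]

```text
t: 4.38
tool_pos: [0.4846, 0.287, 0.1294]
orientation: [0.303, -3.124, 0.001]
force: [-0.5, -0.2, -0.7]
opening: 0.0113
gripper_force: 50.0
```

```bash
python3 - <<'E'
from h import *
from scipy.spatial.transform import Rotation as R
T=cam('top');S=cam('side')
s=read_state();print(s['tool_pos'],s['force'],s['t'],s['opening'],s['q'])
M=R.from_rotvec(s['orientation']).as_matrix();d=np.array([.532,-.0562,.130])-s['tool_pos'];print(M.round(4),M.T@d,np.degrees(np.arctan2(M[1,1],M[0,1])))
E
```

```text
[0.48478604 0.28712958 0.12973522] [-0.09581069 -0.31893555 -2.19000554] 4.4833 0.011634579757214358 [ 4.43770359e-01  9.35559831e-02  1.69251781e+00 -6.43786638e-05
  1.35774555e+00 -1.32062742e+00]
[[-9.813e-01 -1.924e-01 -2.000e-03]
 [-1.924e-01  9.813e-01 -1.000e-03]
 [ 2.100e-03 -6.000e-04 -1.000e+00]] [ 1.97277882e-02 -3.45998906e-01 -1.07055937e-05] 101.09336740298296
```

Emit:
play_rows:
  targets: [0.1,-2,0,-1,0.3,-5,0,-2,0.5,-8.5,0,-3,0.7,-12,0,-4,0.9,-16,0,-5,1.1,-20,0,-6,1.4,-24,0,-7,1.6,-27.5,0,-8]

```text
t: 5.15
tool_pos: [0.5224, 0.0123, 0.1307]
orientation: [0.522, -3.097, 0.0]
force: [-0.9, 0.5, -0.8]
opening: 0.0116
gripper_force: 50.0
```

```bash
cat > rel.py <<'E'
from h import *
import sys
from scipy.spatial.transform import Rotation as R
def rel(z=.130,xy=(.532,-.0562),yaw=21.2):
    s=read_state();M=R.from_rotvec(s['orientation']).as_matrix()
    d=np.array([*xy,z])-s['tool_pos'];print('t',round(s['t'],2),'pos',s['tool_pos'].round(4),'F',s['force'].round(1),'M',s['wrist_torque'].round(2),'need cm',(M.T@d*100).round(2),'roll',round(np.degrees(np.arctan2(M[1,1],M[0,1]))-90-yaw,2),'tz',M[:,2].round(4),'q',s['q'].round(2),'op',round(s['opening'],4))
if __name__=='__main__': rel(*map(float,sys.argv[1:2]))
E
python3 rel.py
```

```text
t 5.15 pos [0.5224 0.0123 0.1307] F [-0.9  0.5 -0.8] M [0.07 0.02 0.  ] need cm [ 1.33 -6.78  0.07] roll -2.07 tz [-5.e-04 -3.e-04 -1.e+00] q [-0.07 -0.02  1.81 -0.    1.35 -1.98] op 0.0116
```

Emit:
play_rows:
  targets: [0.4,-2.5,0,-1,0.9,-4.8,0,-2,1.2,-6,0,-2,1.3,-6.7,0,-2,1.3,-6.7,0,-2,1.3,-6.7,0,-2,1.3,-6.7,0,-2]

```text
t: 5.73
tool_pos: [0.5323, -0.0517, 0.1309]
orientation: [0.576, -3.088, -0.001]
force: [0.4, 0.4, -1.1]
opening: 0.0118
gripper_force: 50.0
```

```bash
python3 - <<'E'
from rel import *
T=cam('top');S=cam('side');rel();np.savez('f.npz',T=T['image'],S=S['image'])
a=cv2.resize(T['image'][160:240,320:420],None,fx=4,fy=4,interpolation=2);b=cv2.resize(S['image'][80:160,270:370],None,fx=4,fy=4,interpolation=2)
save('k4',np.hstack([a,b]))
E
```

```text
t 5.83 pos [ 0.5323 -0.0517  0.131 ] F [-0.4 -0.6 -0.7] M [0.04 0.02 0.01] need cm [ 0.19 -0.41  0.1 ] roll -0.02 tz [-2.e-04  3.e-04 -1.e+00] q [-0.19  0.01  1.77  0.    1.36 -2.13] op 0.0116
```

View pics/k4.png

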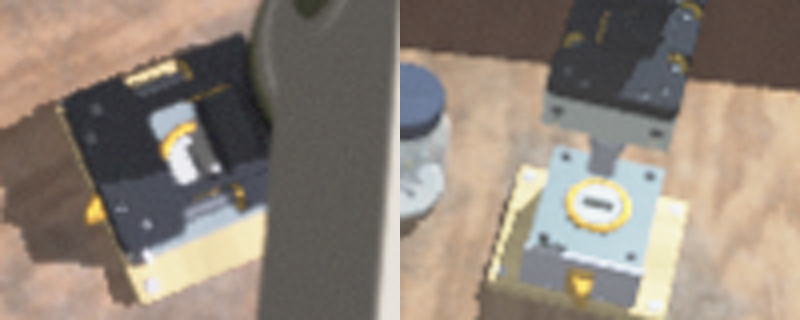

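Side crop: blade tip hangs at side px ≈(321,122), keyway visible below at ≈(319.5,131). Refine the keyway there while it is unoccluded, then lower.

```bash
python3 - <<'E'
from rel import *
S=cam('side');g=cv2.cvtColor(S['image'],cv2.COLOR_RGB2GRAY).astype(float)
print(g[116:138,310:332].astype(int))
h=cv2.cvtColor(S['image'],cv2.COLOR_RGB2HSV);m=np.zeros(h.shape[:2],np.uint8);m[120:144,308:334]=cv2.inRange(h,(8,100,80),(34,255,255))[120:144,308:334]
k,l,st,ce=cv2.connectedComponentsWithStats(m);i=1+st[1:,4].argmax();cn=max(cv2.findContours((l==i).astype(np.uint8),0,1)[0],key=len);e=cv2.fitEllipse(cn);print(st[i],e,onz(S,*e[0],.052))
Y,X=np.mgrid[127:136,314:326];w=np.clip(150-g[127:136,314:326],0,None)
pts=np.array([onz(S,x,y,.052)[:2] for x,y in zip(X.ravel(),Y.ravel())]);ww=w.ravel()/w.sum();mm=ww@pts
C=(pts-mm).T@((pts-mm)*ww[:,None]);E,V=np.linalg.eigh(C);print('slot',mm,np.degrees(np.arctan2(V[1,1],V[0,1])),np.sqrt(E*12))
E
```

```text
[[181 174 171 179 187 194 195 161 123 127 135 132 138 141 137 130 159 174
  170 161 157 150]
 [193 185 188 195 198 199 198 170 131 128 125 126 132 133 128 139 177 190
  185 177 168 164]
 [170 147 177 202 205 205 204 174 132 125 129 131 132 128 134 168 189 186
  182 179 175 175]
 [156 107 157 197 204 204 200 163 129 127 129 131 132 131 156 191 196 187
  184 181 176 173]
 [189 173 183 196 206 204 191 152 130 127 129 131 129 148 186 206 207 202
  198 191 181 175]
 [205 204 203 203 206 207 182 141 128 129 129 128 128 151 192 210 209 210
  211 208 202 200]
 [205 203 203 205 205 208 186 146 127 127 127 129 129 155 197 208 209 211
  211 211 212 202]
 [203 202 201 205 206 208 201 184 157 146 138 131 133 169 201 208 207 208
  211 211 204 166]
 [206 203 204 203 204 206 215 216 210 206 199 177 176 194 205 208 208 209
  210 210 202 161]
 [205 205 202 203 210 223 228 217 218 219 209 217 225 222 213 208 209 209
  211 208 210 198]
 [205 207 210 220 227 232 232 234 238 238 229 231 229 225 225 215 209 209
  210 210 212 212]
 [206 198 211 225 232 239 240 242 243 243 241 240 240 235 227 228 219 208
  2
[... 485 characters left out ...]
6 190 185 213 228 238 243 243 243 242 240 236 235 237 224 217 231 233
  211 211 211 211]
 [207 178 144 182 217 232 237 241 243 243 243 243 238 232 225 226 227 218
  210 210 210 211]
 [206 195 175 164 187 217 223 220 223 227 232 235 218 222 223 215 213 209
  210 210 210 211]
 [207 206 204 164 137 169 184 187 204 215 222 224 211 206 205 201 210 213
  212 214 212 213]
 [205 204 206 198 186 190 184 172 172 181 182 188 189 188 198 209 213 213
  212 213 213 213]]
[312 127  15  11  34] ((318.9778137207031, 130.96751403808594), (11.540042877197266, 14.516006469726562), 105.54458618164062) [ 0.53094506 -0.05401332  0.052     ]
slot [ 0.53112374 -0.05540116] -157.49018427598304 [0.00335288 0.01724193]
```

Emit:
play_rows:
  targets: [0.2,-0.2,0.4,0,0.2,-0.4,1.2,0,0.2,-0.4,2,0,0.2,-0.4,2.4,0,0.2,-0.4,2.4,0,0.2,-0.4,2.4,0]

```text
t: 6.38
tool_pos: [0.5314, -0.0573, 0.1063]
orientation: [0.575, -3.087, -0.001]
force: [-0.2, -0.4, -1.5]
opening: 0.0121
gripper_force: 50.0
```

```bash
python3 - <<'E'
from rel import *
S=cam('side');rel(.106);im=S['image']
save('k5',im[100:150,290:350],10)
E
```

```text
t 6.43 pos [ 0.5318 -0.0574  0.1069] F [-0.8  0.3 -0.9] M [ 0.07 -0.03 -0.02] need cm [-0.06  0.1   0.09] roll -0.11 tz [-5.e-04  1.e-04 -1.e+00] q [-0.2   0.04  1.79  0.    1.31 -2.14] op 0.0116
```

View pics/k5.png

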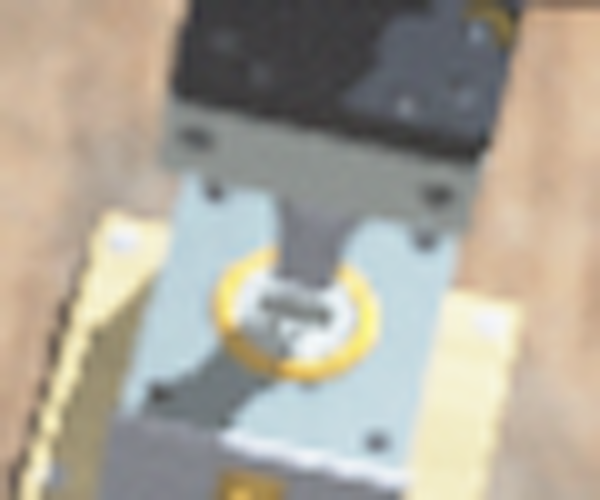

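```bash
python3 - <<'E'
from rel import *
S=cam('side');rel(.106)
yk=np.array([-.362,.932,0])
for z in(.059,.061,.063): print('tip',onz(S,320.3,127.4,z)-.002*yk)
print('ring',onz(S,319.3,130.9,.052), 'slot',onz(S,319.05,130.5,.052))
# tip edge mask points for a check
g=cv2.cvtColor(S['image'],cv2.COLOR_RGB2GRAY).astype(int);print(g[120:133,314:328])
E
```

```text
t 6.48 pos [ 0.5321 -0.0574  0.1073] F [ 0.5  0.8 -0.2] M [0.14 0.04 0.06] need cm [-0.04  0.12  0.13] roll -0.11 tz [ 2.e-04 -0.e+00 -1.e+00] q [-0.2   0.04  1.79  0.    1.31 -2.14] op 0.0119
tip [ 0.533183   -0.06276281  0.059     ]
tip [ 0.5325335  -0.06122392  0.061     ]
tip [ 0.531884   -0.05968503  0.063     ]
ring [ 0.53039636 -0.0547309   0.052     ] slot [ 0.53164975 -0.05544712  0.052     ]
[[204 206 207 166 127 135 145 146 146 150 148 143 146 146]
 [205 207 207 179 134 127 133 136 140 141 137 143 167 163]
 [206 208 209 183 139 125 128 131 133 134 128 156 191 199]
 [207 207 209 177 132 127 130 129 133 131 134 177 205 209]
 [206 208 207 168 130 130 132 132 131 130 163 200 210 209]
 [211 225 223 179 129 127 129 131 128 138 188 209 209 210]
 [230 232 220 166 130 130 127 128 131 148 203 217 210 210]
 [233 239 226 164 130 128 129 131 130 166 217 229 220 211]
 [233 234 224 217 207 194 166 143 148 217 235 234 227 209]
 [236 227 186 188 187 186 192 203 224 241 233 223 230 225]
 [232 210 140 134 133 141 160 179 201 230 237 215 232 237]
 [214 203 197 169 145 133 133 132 133 207 241 222 231 237]
 [171 173 184 166 207 221 212 185 171 228 239 214 233 238]]
```

Emit:
play_rows:
  targets: [0,0.25,0,0,0,0.25,0.3,0,0,0.25,0.6,0,0,0.25,0.8,0,0,0.25,1.0,0,0,0.25,1.2,0,0,0.25,1.4,0,0,0.25,1.4,0]

```text
t: 7.15
tool_pos: [0.5307, -0.055, 0.0925]
orientation: [0.575, -3.088, -0.0]
force: [-0.7, 0.1, -1.3]
opening: 0.0115
gripper_force: 50.0
```

```bash
python3 -c "
from rel import *
rel(.0925,(.5315,-.055))"
```

```text
t 7.15 pos [ 0.5307 -0.055   0.0925] F [-0.7  0.1 -1.3] M [ 0.04  0.05 -0.03] need cm [-0.07 -0.03  0.  ] roll -0.1 tz [-8.e-04  2.e-04 -1.e+00] q [-0.2   0.05  1.81  0.    1.28 -2.14] op 0.0115
```

Emit:
play_rows:
  targets: [0,0,0.1,0,0,0,0.2,0,0,0,0.3,0,0,0,0.4,0,0,0,0.4,0,0,0,0.4,0]

```text
t: 7.65
tool_pos: [0.531, -0.0551, 0.089]
orientation: [0.575, -3.088, 0.0]
force: [0.3, 1.0, -0.1]
opening: 0.0113
gripper_force: 50.0
```

```bash
python3 -c "
from rel import *
rel(.0885,(.5315,-.055))"
```

```text
t 7.65 pos [ 0.531  -0.0551  0.089 ] F [ 0.3  1.  -0.1] M [ 0.05  0.02 -0.  ] need cm [-0.05 -0.01  0.05] roll -0.1 tz [-2.e-04 -0.e+00 -1.e+00] q [-0.2   0.05  1.81 -0.    1.28 -2.14] op 0.0113
```

Emit:
play_rows:
  targets: [0,0.1,0,0,0,0.2,0,0,0,0.25,0,0,0,0.25,0,0]

```text
t: 7.98
tool_pos: [0.5308, -0.0545, 0.0893]
orientation: [-0.575, 3.087, -0.005]
force: [3.3, -8.0, -4.9]
opening: 0.0117
gripper_force: 50.0
```

Emit:
play_rows:
  targets: [0,-0.2,0,0,0,-0.4,0,0,0,-0.5,0,0,0,-0.5,0,0]

```text
t: 8.32
tool_pos: [0.5319, -0.0572, 0.0891]
orientation: [0.575, -3.088, -0.001]
force: [-0.6, 0.7, -0.4]
opening: 0.0114
gripper_force: 50.0
```

Emit:
play_rows:
  targets: [0.1,0.25,0,0,0.2,0.25,0,0,0.3,0.25,0,0,0.3,0.25,0,0]

```text
t: 8.65
tool_pos: [0.529, -0.0558, 0.0894]
orientation: [-0.575, 3.086, 0.0]
force: [5.3, 2.4, -3.0]
opening: 0.012
gripper_force: 50.0
```

Emit:
play_rows:
  targets: [-0.2,0,0,0,-0.4,0,0,0,-0.6,0,0,0,-0.6,0,0,0]

```text
t: 8.98
tool_pos: [0.5324, -0.0545, 0.0886]
orientation: [0.574, -3.084, 0.0]
force: [-5.4, -3.2, 2.8]
opening: 0.0118
gripper_force: 50.0
```

Emit:
play_rows:
  targets: [0.3,-0.07,0,0,0.33,0.03,0.1,0,0.33,-0.17,0.2,0,0.33,0.03,0.3,0,0.33,-0.17,0.4,0,0.33,0.03,0.5,0,0.33,-0.17,0.6,0,0.33,-0.07,0.6,0]

```text
t: 9.65
tool_pos: [0.5316, -0.0566, 0.0832]
orientation: [-0.575, 3.088, -0.002]
force: [3.0, -7.1, -2.5]
opening: 0.0115
gripper_force: 50.0
```

```bash
python3 -c "
from rel import *
rel(.068,(.5308,-.0559))"
```

```text
t 9.65 pos [ 0.5316 -0.0566  0.0832] F [ 3.  -7.1 -2.5] M [-1.64 -0.76 -0.05] need cm [0.05 0.09 1.52] roll -0.11 tz [ 0.0012 -0.001  -1.    ] q [-0.2   0.06  1.82 -0.    1.26 -2.14] op 0.0115
```

Emit:
play_rows:
  targets: [0,0.1,0.1,0,0,-0.1,0.2,0,0,0.1,0.3,0,0,-0.1,0.4,0,0,0.1,0.5,0,0,-0.1,0.6,0,0,0.1,0.6,0,0,0,0.6,0]

```text
t: 10.32
tool_pos: [0.5321, -0.0564, 0.0783]
orientation: [-0.575, 3.086, -0.003]
force: [0.6, -2.4, 7.5]
opening: 0.0119
gripper_force: 50.0
```

```bash
python3 -c "
from rel import *
rel(.068,(.5308,-.0559))"
```

```text
t 10.32 pos [ 0.5321 -0.0564  0.0783] F [ 0.6 -2.4  7.5] M [-0.44 -0.07  0.01] need cm [0.11 0.1  1.03] roll -0.11 tz [ 0.0024 -0.0012 -1.    ] q [-0.2   0.07  1.82 -0.    1.25 -2.14] op 0.0119
```

Emit:
play_rows:
  targets: [0.05,0.15,0.1,0,0.05,-0.05,0.2,0,0.05,0.15,0.3,0,0.05,-0.05,0.4,0,0.05,0.15,0.5,0,0.05,-0.05,0.6,0,0.05,0.15,0.6,0,0.05,0.03,0.6,0]

```text
t: 10.98
tool_pos: [0.5315, -0.0556, 0.0719]
orientation: [-0.575, 3.086, -0.001]
force: [2.9, 0.9, 4.0]
opening: 0.0114
gripper_force: 50.0
```

```bash
python3 -c "
from rel import *
rel(.068,(.5308,-.0559))"
```

```text
t 10.98 pos [ 0.5315 -0.0556  0.0719] F [2.9 0.9 4. ] M [ 0.24 -0.43 -0.03] need cm [0.08 0.   0.39] roll -0.11 tz [ 2.5e-03 -1.0e-04 -1.0e+00] q [-0.2   0.07  1.83  0.    1.24 -2.14] op 0.0114
```

Nearly home; continue until the collar bears on the plug.

Emit:
play_rows:
  targets: [0,0.1,0.1,0,0,-0.1,0.2,0,0,0.1,0.3,0,0,-0.1,0.4,0,0,0.1,0.5,0,0,-0.1,0.6,0,0,0,0.6,0,0,0,0.6,0]

```text
t: 11.65
tool_pos: [0.5317, -0.0555, 0.0671]
orientation: [-0.575, 3.086, -0.0]
force: [-1.9, 0.4, 14.9]
opening: 0.0115
gripper_force: 50.0
```

```bash
python3 -c "
from rel import *
rel(.068,(.5308,-.0559))
S=cam('side');save('k6',S['image'][90:150,280:360],9)"
```

```text
t 11.65 pos [ 0.5317 -0.0555  0.0671] F [-1.9  0.4 14.9] M [-0.04  0.48  0.02] need cm [ 0.1  -0.01 -0.09] roll -0.1 tz [ 2.4e-03  2.0e-04 -1.0e+00] q [-0.2   0.08  1.83  0.    1.23 -2.14] op 0.0115
```

View pics/k6.png

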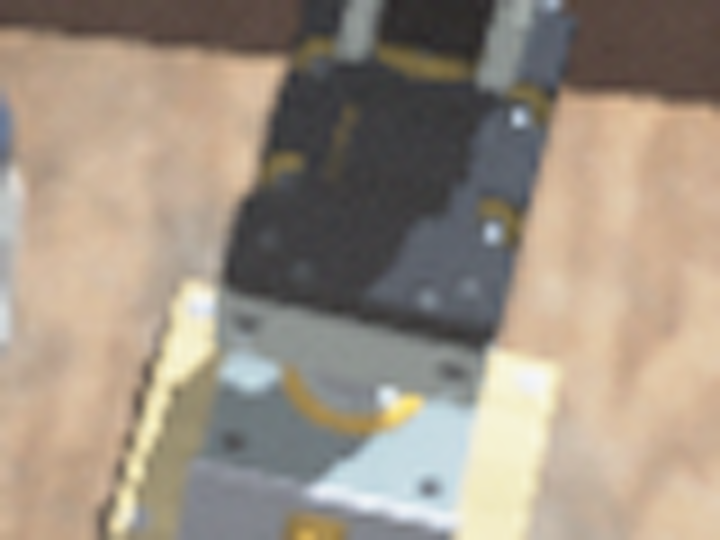

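Emit:
play_rows:
  targets: [0,0.1,0.1,0,0,-0.1,0.1,0,0,0.1,0.1,0,0,0,0.1,0,0,0,0.1,0]

```text
t: 12.12
tool_pos: [0.5318, -0.0555, 0.067]
orientation: [-0.575, 3.086, -0.0]
force: [-5.5, 0.5, 22.0]
opening: 0.0118
gripper_force: 50.0
```

```bash
python3 -c "
from rel import *
rel(.068,(.5308,-.0559))"
```

```text
t 12.12 pos [ 0.5318 -0.0555  0.067 ] F [-5.5  0.5 22. ] M [0.16 1.2  0.02] need cm [ 0.11  0.   -0.1 ] roll -0.09 tz [ 2.6e-03  3.0e-04 -1.0e+00] q [-0.2   0.08  1.83  0.    1.23 -2.14] op 0.0118
```

Emit:
play_rows:
  targets: [0.1,0,0,0,0.1,0,0,4,0.1,0,0,8,0.1,0,0,12,0.1,0,0,16,0.1,0,0,20,0.1,0,0,24,0.1,0,0,28]

```text
t: 12.78
tool_pos: [0.5319, -0.0557, 0.067]
orientation: [0.194, 3.131, 0.001]
force: [-1.1, -0.4, 18.1]
opening: 0.0119
gripper_force: 50.0
```

```bash
python3 -c "
from rel import *
rel(.067,(.5308,-.0559))"
```

```text
t 12.78 pos [ 0.5319 -0.0557  0.067 ] F [-1.1 -0.4 18.1] M [0.24 0.1  0.09] need cm [ 0.1  -0.03  0.  ] roll -28.28 tz [ 4.8e-03  4.0e-04 -1.0e+00] q [-0.2   0.08  1.83  0.    1.23 -1.65] op 0.0119
```

Good: low lateral force, torque 0.09 N·m. Continue.

Emit:
play_rows:
  targets: [0,0,0,5,0,0,0,10,0,0,0,15,0,0,0,20,0,0,0,25,0,0,0,30,0,0,0,35,0,0,0,40]

```text
t: 13.45
tool_pos: [0.532, -0.0559, 0.067]
orientation: [1.254, 2.875, 0.003]
force: [-0.2, 0.8, 16.7]
opening: 0.0119
gripper_force: 50.0
```

```bash
python3 -c "
from rel import *
rel(.067,(.5308,-.0559))"
```

```text
t 13.45 pos [ 0.532  -0.0559  0.067 ] F [-0.2  0.8 16.7] M [-0.01  0.07  0.15] need cm [ 0.08 -0.08  0.  ] roll -68.33 tz [ 0.005 -0.    -1.   ] q [-0.2   0.08  1.83  0.    1.23 -0.95] op 0.0119
```

Emit:
play_rows:
  targets: [0,0,0,5,0,0,0,10,0,0,0,15,0,0,0,20,0,0,0,25,0,0,0,29,0,0,0,32,0,0,0,32]

```text
t: 14.12
tool_pos: [0.5318, -0.0561, 0.067]
orientation: [1.997, 2.42, 0.004]
force: [-0.2, -1.4, 18.8]
opening: 0.0116
gripper_force: 50.1
```

```bash
python3 -c "
from rel import *
rel(.067,(.5308,-.0559))"
```

```text
t 14.12 pos [ 0.5318 -0.0561  0.067 ] F [-0.2 -1.4 18.8] M [-0.31  0.16  0.26] need cm [ 0.04 -0.09  0.  ] roll -100.27 tz [ 4.7e-03 -4.0e-04 -1.0e+00] q [-0.2   0.08  1.83  0.    1.23 -0.39] op 0.0116
```

Emit:
play_rows:
  targets: [0,0,0,2,0,0,0,4,0,0,0,4]

```text
t: 14.37
tool_pos: [0.5318, -0.0562, 0.067]
orientation: [2.078, 2.351, 0.004]
force: [-1.1, -1.2, 17.9]
opening: 0.0117
gripper_force: 50.7
```

```bash
python3 -c "
from rel import *
rel(.067,(.5308,-.0559))"
```

```text
t 14.37 pos [ 0.5318 -0.0562  0.067 ] F [-1.1 -1.2 17.9] M [-0.33  0.18  0.75] need cm [ 0.04 -0.1   0.  ] roll -104.17 tz [ 4.7e-03 -6.0e-04 -1.0e+00] q [-0.2   0.08  1.83  0.    1.23 -0.32] op 0.0117
```

Emit:
play_rows:
  targets: [0,0,0,2,0,0,0,4,0,0,0,4]

```text
t: 14.62
tool_pos: [0.5318, -0.0558, 0.067]
orientation: [2.159, 2.277, 0.005]
force: [-0.5, -0.1, 18.6]
opening: 0.0123
gripper_force: 51.7
```

```bash
python3 -c "
from rel import *
rel(.067,(.5308,-.0559))
T=cam('top');S=cam('side')
a=cv2.resize(T['image'][170:235,325:405],None,fx=5,fy=5,interpolation=2);b=cv2.resize(S['image'][100:165,280:360],None,fx=5,fy=5,interpolation=2)
save('k7',np.hstack([a,b]))"
```

```text
t 14.62 pos [ 0.5318 -0.0558  0.067 ] F [-0.5 -0.1 18.6] M [0.02 0.26 0.91] need cm [-0.  -0.1 -0. ] roll -108.15 tz [ 4.6e-03 -1.0e-04 -1.0e+00] q [-0.2   0.08  1.83  0.    1.23 -0.25] op 0.0123
```

View pics/k7.png

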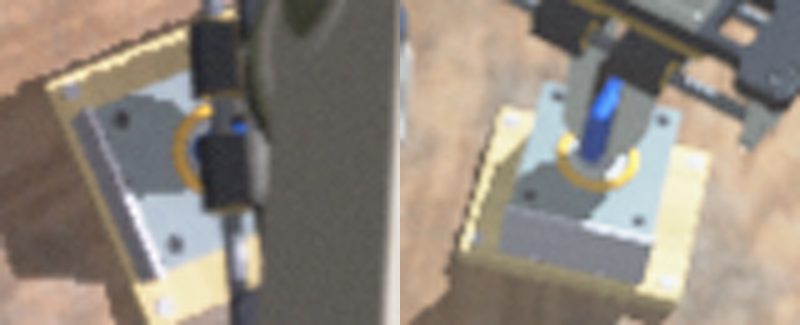

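The bolt no longer shows at either view (top px ≈345,215; side ≈318,150), and torque jumped to 0.9 N·m: plug on its stop. Ease 2° and let it settle.

Emit:
play_rows:
  targets: [0,0,0,-1,0,0,0,-1.5,0,0,0,-1.5,0,0,0,-1.5,0,0,0,-1.5,0,0,0,-1.5,0,0,0,-1.5,0,0,0,-1.5]

```text
t: 15.38
tool_pos: [0.5318, -0.0559, 0.067]
orientation: [2.127, 2.308, 0.005]
force: [-0.5, 0.3, 18.0]
opening: 0.0118
gripper_force: 50.6
```

```bash
python3 -c "
from rel import *
rel(.067,(.5308,-.0559))"
```

```text
t 15.38 pos [ 0.5318 -0.0559  0.067 ] F [-0.5  0.3 18. ] M [0.06 0.18 0.76] need cm [ 0.  -0.1 -0. ] roll -106.53 tz [ 4.5e-03 -1.0e-04 -1.0e+00] q [-0.2   0.08  1.83  0.    1.23 -0.28] op 0.0118
```

Still well above the spring torque, so it is firmly on the stop and pressed home at 18 N.

```bash
python3 -c "
from h import *
print(workorder.close_job())"
```

```text
the job is handed in; nothing more can be done
None
```

The key is fully home in the lock and turned clockwise to the stop, with the bolt drawn in; I handed the job in at about 15 s, still gripping the key and holding it turned with an 18 N downward push.

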